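# Open a returned jar to show its inner seal

### The arm

A 6-joint arm with a two-finger parallel gripper is mounted at the origin on the work surface. World frame = base frame: x ahead of the robot, y to its left, z up, the work surface at z = 0. Lengths are in m, angles in rad, forces in N, time in s.
With the tool pointing down it reaches from about 0.4 to 0.825 m from the base axis. Payload 7 kg.
Tool frame: the origin (TCP) lies between the finger pads; the fingertips stand arm.nose_length ahead of it and the grasp point (between the pads) is the TCP (arm.nose_length is the distance from the TCP to the fingertips, in m); x points along the fingers, z is the direction in which the jaws open and shut, and the axes are right-handed (so a half turn about x gives the same grasp; the last joint's range is limited). The gripper opens to 88 mm and grips with 3 to 60 N. Pads are 19 mm wide; open, the fingers measure 130 mm over their backs; the gripper's body (78 mm by 193 mm) begins 47 mm behind the grasp point.
Start: joints at [-0.949, 0.359, 0.012, 0, -1.224, -0.288], TCP at [0.221, -0.638, 0.209] pointing down, gripper open.
Joint ranges: [-3.07, 3.07], [-1.43, 2.12], [-1.02, 1.25], [-3.03, 1.67], [-3.05, -0], [-3.03, 3.03]. Speed limits (rad/s): [2.39, 2.39, 3.01, 3.14, 3.14, 3.14].

### API

Orientations are given as [roll, pitch, yaw] about the fixed x, y, z axes, in that order (R = Rz(yaw) Ry(pitch) Rx(roll)).
In Python, from station import arm, viewer, spotter gives the robot as it stands.
- The arm moves only by the shell command python3 -m handwheel 'ROWS' [FORCE]. ROWS is a JSON object of lists of equal length, an entry for each row: "gripper": the gripper command: -1 is shut, 1 is fully open, values between are in proportion; "travel": the shift along the world's x, y, z each as a share of 500 mm, from -1 to 1, a list of three; "spin": the turn about the world's z as a share of 45 degrees, from -1 to 1. A call has 1 to 20 rows; each row is the pose to reach, as a shift and turn from the pose commanded when the call began; what a row does not reach only later rows make up. A row lasts 1/10 s, in which the tool goes at most 50 mm and 8.59 degrees, less where a joint would pass 70% of its speed; a pose out of reach is approached as far as the arm can. A call with a number of a shift or a turn outside -1 to 1 is refused whole. A call with a gripper value outside its range is refused whole. The fingers move at their own pace and stop on an object; FORCE is the grip in N (left out, the last holds). Time passes only in rows, so rows that repeat a pose let the fingers close. It gives the time, the measured TCP pose, the force and the opening at its end, in the units of the state.
- arm.get_state(): the state, without advancing time (a new reading comes with each control period).
- viewer.grab_frame(name): name is "scene" or "side" or "wrist"; returns a dict with "pixels" (400x640x3 uint8, blue, green, red), "fx", "fy", "cx", "cy" (pixels), "eye" and "attitude" of the camera in the world. Camera axes: x right, y down, z forward; pixel columns grow to the right and rows downward; lengths in m; the calibration is good to about 2 mm. A picture is of the moment at which its call begins. There is no depth.
- arm.job_done(): hands the job in, once; it reports no verdict.
Trained networks look in the newest picture that a camera, given by its name, has taken for a name from the list of things; names that differ only in an ending like _2 or _b are one class to them, and where a whole thing is asked for, a point or a joint stands for the part that bears it (a point fixed in the world has none). Each returns a list of dicts, best first, with "conf" (0 to 1); they miss things now and then, are a little off and sometimes report something else, mostly with a low value. They report only what shows in the picture. A call takes as long as a camera call. They do not tell look-alikes from the thing itself.
- spotter.spot_in(camera, label): "rect" ([left, top, right, bottom] in pixels, round what is visible of it).
- spotter.tip_of(camera, label): "at" ([column, row] in pixels: a listed point, or the origin of a listed thing).
The state is a dict: "t": time; "q": joint angles; "qd": joint speeds; "joint_efforts": joint torques, N m; "eef_pos": TCP position; "ee_rot": TCP orientation; "force": force on the tool from outside, world axes, zero at the start; "moment": the same for the moment, N m; "width": finger opening in m.
Only numpy, scipy, OpenCV 4.12 (cv2) and the standard library are available. Lean on these libraries where they do the work, as an engineer would, in place of code of your own. Each camera call takes 0.05 s, during which the arm holds its last target.

### The job

Check the seal of the returned jar: stand the still-closed jar in the square nest on the bench, fully down so that it cannot turn, then unscrew its tight cap (anticlockwise seen from above) and stop turning as soon as the threads let go. Lift the cap straight up and finish holding it level in the gripper, about 2 cm clear above the jar's mouth, with the jar still sitting down in the nest. Leave the tape roll, the carton and the barcode scanner alone, and do not tip the jar over.

Things in the scene. Friction and masses are not known exactly. Their poses are not given: they have to be found in the camera images.
- jar_center (a point): Centre of the square body (54 x 54 x 70 mm) of the white jar with yellow label, loose, 0.3 to 0.5 kg: 35 mm above its underside, on its axis; x, y square to the faces, z up. A red mark on the shoulder points along +x. Above the body the shoulder slopes in to a round neck 41 mm across. Closed, jar and cap are 106 mm high and the jar can be carried by its cap.
- jar_mouth (a point): Centre of the jar's mouth, 65 mm above jar_center, hidden under the cap while closed. In it a springy silver seal disc pushes the closed cap up with about 24 N, which makes the cap tight. Axes as jar_center.
- cap_center (a point): Centre of the blue round screw cap (58 mm across, 22 mm high, 35 g): on its axis, half-way up, 60 mm above jar_center when closed; its lower edge is then 14 mm above the body's top corners. z up; a white stripe on top points along its +x. Tight, that x is within 0.12 rad of the jar's x.
- cap_top (a point): Centre of the cap's top. Turned anticlockwise (yaw growing) on the jar the cap turns stiffly (up to about 0.4 Nm), climbs 1 mm and lets go when its x is about 0.75 rad ahead of the jar's x; it then pops up 1 mm and lifts straight off. Free from about 0.8 to 1.4 rad; near 1.5 rad it hits the next thread. A grip of 30 N or more turns it without slipping.
- nest_in (a point): Centre of the inner floor of a square socket fixed to the bench (dark base plate 120 x 120 x 8 mm, green walls), 8 mm above the bench; x, y square to the walls. Inside 58 x 58 mm: 2 mm to spare each side of the jar, which fits in any quarter turn and can still turn about 0.07 rad either way. The jar fully down has its centre 35 mm above this point.
- nest_top (a point): Centre of the nest's opening at the top of its bright flared lips, 40 mm above its inner floor (48 mm above the bench); the lips are about 76 mm apart there and narrow to 58 mm at 28 mm above the floor.
- tape_center (a point): Roll of brown tape lying flat, 100 mm across, 48 mm high; this point is its centre. Leave it alone.
- carton_center (a point): Small closed cardboard carton, 160 x 110 x 70 mm; this point is its centre. Leave it alone.
- scanner_center (a point): Black and grey barcode scanner lying down, about 150 x 62 x 34 mm, long along x; this point is near its middle, 15 mm up. Leave it alone.
There are look-alikes about, which are no part of the job. There is more than one size of the part that bears cap_center; the job needs the largest.

How it is judged:
On the way, in this order (a step that is already met when the one before it is completed fails the run):
1. the closed jar stands fully down in the nest with its cap still tight (z of jar_center in the frame of nest_in between 0.03 and 0.039 m and horizontal distance between jar_center and nest_in below 0.006 m and angle between jar_center's own z axis and vertical below 0.06 rad and angle between the x axis of cap_center and the x axis of jar_center, either way round below 0.4 rad and z of cap_center in the frame of jar_center below 0.066 m), for 0.2 s.
2. the cap is unscrewed to where its threads let go, still on the jar, with the jar braced in the nest (z of jar_center in the frame of nest_in between 0.03 and 0.039 m and horizontal distance between jar_center and nest_in below 0.006 m and angle between jar_center's own z axis and vertical below 0.06 rad and angle between the x axis of cap_center and the x axis of jar_center, either way round above 0.68 rad and z of cap_center in the frame of jar_center below 0.066 m), for 0.05 s.
At the end, for the whole second after the job is handed in: The jar is down in the nest (within 4 mm of the floor and 6 mm of the centre, upright). The gripper still holds the cap, at rest and clear of the jar: its lower edge 5 to 45 mm above the mouth, within 15 mm of the jar's axis, tilted less than 0.2 rad (z of jar_center in the frame of nest_in between 0.03 and 0.039 m and horizontal distance between jar_center and nest_in below 0.006 m and angle between jar_center's own z axis and vertical below 0.06 rad and z of cap_center in the frame of jar_center between 0.081 and 0.121 m and horizontal distance between cap_center and jar_center below 0.015 m and angle between cap_center's own z axis and vertical below 0.2 rad and contact force between the fingers and cap above 1 N and contact force between cap and jar below 0.1 N and linear speed of cap below 0.03 m/s); the arm keeps its last pose, push and grip.
It fails at once if the roll of tape is pushed more than 30 mm away (distance of tape_center from where it was at the start of the episode above 0.03 m).
It fails at once if the carton is pushed more than 30 mm away (distance of carton_center from where it was at the start of the episode above 0.03 m).
It fails at once if the barcode scanner is pushed more than 30 mm away (distance of scanner_center from where it was at the start of the episode above 0.03 m).
It fails at once if the jar is tipped over (more than 0.5 rad) (angle between jar_center's own z axis and vertical above 0.5 rad).
It fails at once if the cap is turned on long after its threads have let go (more than 1.45 rad from the jar's mark, still on the jar) (angle between the x axis of cap_center and the x axis of jar_center, either way round above 1.45 rad and z of cap_center in the frame of jar_center below 0.066 m).
It also fails if it takes over 48 s, if anything falls off the work surface, if the arm or the gripper's body presses on something with over 40 N, if the wrist force passes 120 N, or if a joint passes its speed limit or range.

## Working session

There is one attempt and no reset: what is moved stays moved. The work goes in short steps, Python scripts to look and compute and a shell command to move; the robot and the scene stay as the last step left them, time stands still between calls to the robot, and variables do not carry over. Pictures are saved under pics/ and viewed, and the job is handed in when it is done.

```bash
ls; mkdir -p pics; cat > h.py <<'E'
import numpy as np, cv2
from station import arm, viewer, spotter
from scipy.spatial.transform import Rotation as R
def snap(n,f):
    d=viewer.grab_frame(n); cv2.imwrite('pics/'+f+'.png',d['pixels']); return d
def Rm(d):
    a=np.array(d['attitude'],float)
    if a.shape==(3,3): return a
    if a.size==4: return R.from_quat(a).as_matrix()
    return R.from_euler('xyz',a).as_matrix()
def ray(d,p):
    v=np.array([(p[0]-d['cx'])/d['fx'],(p[1]-d['cy'])/d['fy'],1.]); return np.array(d['eye']),Rm(d)@v
def atz(d,p,z):
    e,v=ray(d,p); return e+v*(z-e[2])/v[2]
def proj(d,X):
    c=Rm(d).T@(np.array(X)-np.array(d['eye'])); return np.array([d['fx']*c[0]/c[2]+d['cx'],d['fy']*c[1]/c[2]+d['cy']])
def tri(rs):
    A=np.zeros((3,3));b=np.zeros(3)
    for e,v in rs:
        v=v/np.linalg.norm(v);P=np.eye(3)-np.outer(v,v);A+=P;b+=P@e
    return np.linalg.solve(A,b)
E
python3 - <<'E'
from h import *
print(arm.get_state(), arm.nose_length)
for n in ['scene','side','wrist']:
    d=snap(n,n+'0'); print(n,d['eye'],d['attitude'],d['fx'],d['cx'],d['cy'])
    for l in ['jar_center','cap_center','cap_top','nest_in','nest_top','tape_center','carton_center','scanner_center']:
        print(l,[(np.round(x['at']).astype(int).tolist(),round(x['conf'],2)) for x in spotter.tip_of(n,l)])
E
```

```text
pics
{'t': 0.0, 'q': array([-9.48857886e-01,  3.59375978e-01,  1.10768819e-02, -3.48560005e-04,
       -1.22410825e+00, -2.88094006e-01]), 'qd': array([-0.00178665,  0.00158152, -0.00019514, -0.00167531, -0.00148632,
       -0.00030274]), 'joint_efforts': array([-3.76070716e-05, -5.82720244e+01,  2.93048662e+01,  6.99722528e+00,
        6.72475944e-03, -1.51710210e-04]), 'eef_pos': array([ 0.22098314, -0.63725901,  0.2083379 ]), 'ee_rot': array([0.08746348, 1.56915231, 1.99198554]), 'force': array([-0.18564135, -0.3861641 , -0.51859249]), 'moment': array([0.01612022, 0.00127416, 0.01066764]), 'width': 0.08769597241417751} 0.019
scene [1.34825504 0.2369319  0.90107806] [-2.36752617 -0.00501436  1.86468566] 423.78750312566115 318.6498234486199 191.2871889768884
jar_center [([380, 196], 0.78)]
cap_center [([383, 177], 0.86), ([416, 208], 0.59)]
cap_top [([382, 175], 0.75), ([412, 207], 0.51)]
nest_in [([255, 168], 0.97)]
nest_top [([257, 154], 0.74)]
tape_center [([308, 251], 0.68)]
carton_center [([476, 234], 0.86)]
scanner_center [([195, 169], 0.76)]
side [-0.11667404  0.73191672  0.78259833] [-2.17260885 -0.0090334  -2.39070632] 501.6165583805537 323.2405240442706 203.05021078653516
jar_center [([293, 269], 0.65), ([290, 245], 0.31)]
cap_center [([290, 245], 0.96), ([324, 294], 0.85), ([261, 299], 0.66), ([291, 244], 0.23)]
cap_top [([288, 243], 0.93), ([260, 296], 0.68), ([321, 289], 0.63)]
nest_in [([404, 211], 0.94)]
nest_top [([408, 198], 0.88)]
tape_center [([268, 201], 0.94)]
carton_center [([173, 316], 0.67)]
scanner_center [([430, 176], 0.79)]
wrist [ 0.15021526 -0.66194922  0.38568191] [ 2.86173061e+00 -1.31236946e-06  1.90560088e+00] 287.3981562361245 315.2093148562589 191.91418947217167
jar_center []
cap_center []
cap_top []
nest_in []
nest_top []
tape_center []
carton_center []
scanner_center []
```

View pics/scene0.png

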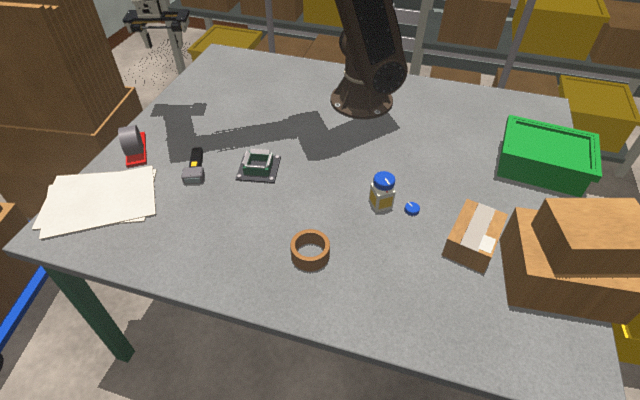

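View pics/side0.png

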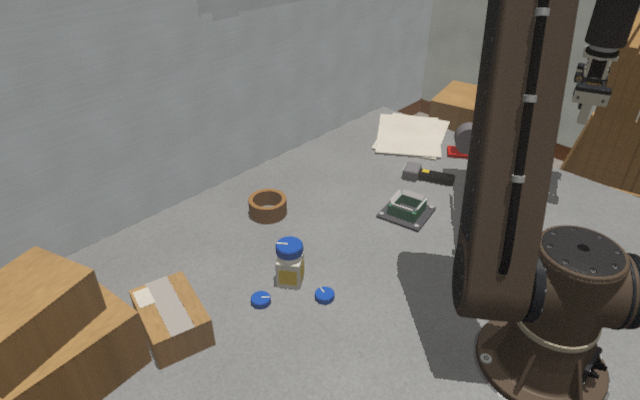

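```bash
python3 - <<'E'
from h import *
a=cv2.imread('pics/scene0.png')[130:270,220:460];b=cv2.imread('pics/side0.png')[170:340,220:470]
f=lambda x:cv2.resize(x,None,fx=3,fy=3,interpolation=cv2.INTER_CUBIC)
cv2.imwrite('pics/crop_sc.png',f(a));cv2.imwrite('pics/crop_si.png',f(b))
E
```

```text
(no output)
```

View pics/crop_sc.png

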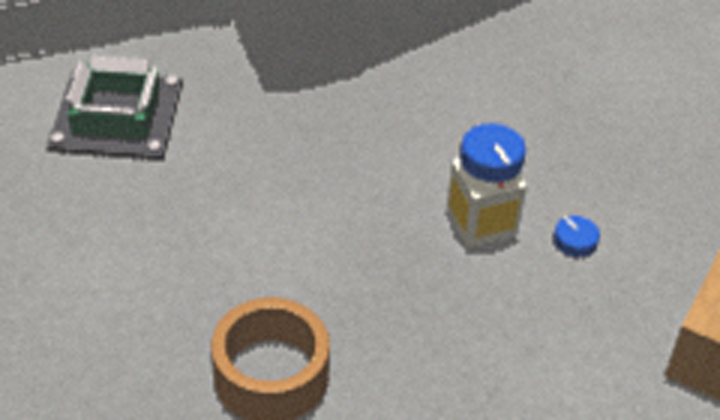

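View pics/crop_si.png

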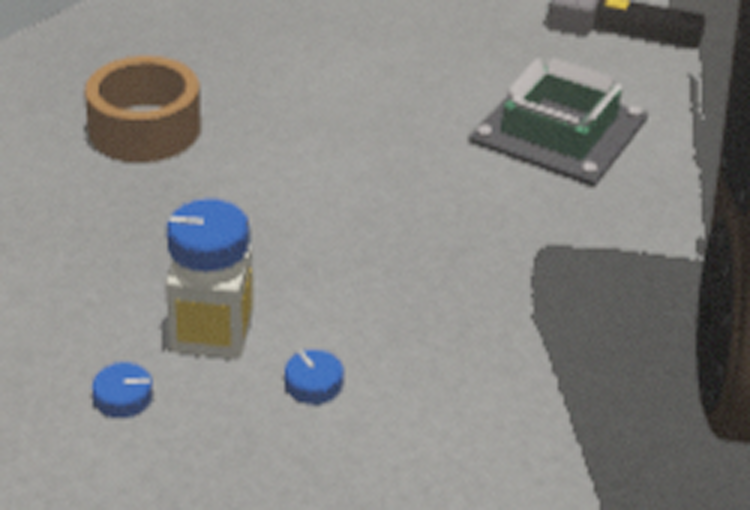

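The scene view has the jar with its blue cap at (383,177). The only square nest is at (257,165), the tape is at (310,250), the carton at (476,234) and the scanner at (195,168).

Things that could be taken for the cap:
- **Cap on the jar:** scene (383,177), side (290,245).
- **Loose small cap A:** scene (412,207), side (324,294).
- **Loose small cap B:** side (261,299), hidden behind the jar in the scene view.

I choose the one on the jar. It is clearly the largest and sits on the square white jar with the yellow label, as the crops confirm.

```bash
python3 - <<'E'
from h import *
D={}
P={}
for n in ['scene','side']:
    D[n]=viewer.grab_frame(n)
    for l in ['jar_center','cap_center','cap_top','nest_in','nest_top','tape_center','carton_center','scanner_center']:
        P[n,l]=spotter.tip_of(n,l)[0]['at']
z={'jar_center':.035,'cap_center':.095,'cap_top':.106,'nest_in':.008,'nest_top':.048,'tape_center':.024,'carton_center':.035,'scanner_center':.015}
for l in z:
    print(l,[atz(D[n],P[n,l],z[l])[:2].round(4) for n in D],tri([ray(D[n],P[n,l]) for n in D]).round(4))
# edges
def line(n,p,q,zz,off):
    o=np.array(off[0]);s=off[1]
    a=atz(D[n],o+np.array(p)/s,zz);b=atz(D[n],o+np.array(q)/s,zz);v=b-a
    print(n,'len',np.linalg.norm(v).round(4),'yaw',np.arctan2(v[1],v[0]).round(3),a[:2].round(3),b[:2].round(3))
sc=((220,130),3.);si=((220,170),3.)
print('stripe');line('scene',(495,146),(509,163),.106,sc);line('side',(203,221),(170,218),.106,si)
print('jar top edges? z=.07');line('scene',(474,190),(524,184),.07,sc);line('side',(168,278),(241,290),.07,si)
line('side',(172,347),(240,355),.0,si)
line('scene',(474,250),(518,238),0,sc)
print('plate edges z.008');line('scene',(47,148),(163,158),.008,sc);line('scene',(163,158),(182,78),.008,sc)
line('side',(472,136),(594,182),.008,si);line('side',(594,182),(647,115),.008,si)
E
```

```text
Traceback (most recent call last):
IndexError: list index out of range
```

```bash
cat > m.py <<'E'
from h import *
D={}
P={}
z={'jar_center':.035,'cap_center':.095,'cap_top':.106,'nest_in':.008,'nest_top':.048,'tape_center':.024,'carton_center':.035,'scanner_center':.015}
for n in ['scene','side']:
    D[n]=viewer.grab_frame(n)
    for l in z:
        r=spotter.tip_of(n,l)
        if r: P[n,l]=r[0]['at']
for l in z:
    ns=[n for n in D if (n,l) in P]
    print(l,[(n,atz(D[n],P[n,l],z[l])[:2].round(4)) for n in ns],tri([ray(D[n],P[n,l]) for n in ns]).round(4) if len(ns)>1 else '')
E
cat > m2.py <<'E'
from m import *
def line(n,p,q,zz,off):
    o=np.array(off[0]);s=off[1]
    a=atz(D[n],o+np.array(p)/s,zz);b=atz(D[n],o+np.array(q)/s,zz);v=b-a
    print(n,'len',np.linalg.norm(v).round(4),'yaw',np.arctan2(v[1],v[0]).round(3),a[:2].round(3),b[:2].round(3))
sc=((220,130),3.);si=((220,170),3.)
print('stripe');line('scene',(495,146),(509,163),.106,sc);line('side',(203,221),(170,218),.106,si)
print('jar top edges? z=.07');line('scene',(474,190),(524,184),.07,sc);line('side',(168,278),(241,290),.07,si)
line('side',(172,347),(240,355),.0,si)
line('scene',(474,250),(518,238),0,sc)
print('plate edges z.008');line('scene',(47,148),(163,158),.008,sc);line('scene',(163,158),(182,78),.008,sc)
line('side',(472,136),(594,182),.008,si);line('side',(594,182),(647,115),.008,si)
E
python3 m2.py
```

```text
jar_center [('scene', array([0.5108, 0.1735])), ('side', array([0.4874, 0.1659]))] [0.4958 0.1663 0.0247]
cap_center [('scene', array([0.5078, 0.1738])), ('side', array([0.429 , 0.3108]))] [0.4772 0.2169 0.035 ]
cap_top [('scene', array([0.4918, 0.1712])), ('side', array([0.3531, 0.2217]))] [0.4072 0.164  0.0281]
nest_in [('scene', array([ 0.4669, -0.2304])), ('side', array([ 0.4696, -0.2181]))] [ 0.4709 -0.2256  0.0076]
nest_top [('scene', array([ 0.4664, -0.2131])), ('side', array([ 0.4621, -0.2233]))] [ 0.4616 -0.2177  0.0473]
tape_center [('scene', array([0.735 , 0.0273])), ('side', array([0.7365, 0.0222]))] [0.7347 0.0258 0.0253]
carton_center [('scene', array([0.5686, 0.4426])), ('side', array([0.5678, 0.42  ]))] [0.5674 0.4319 0.0386]
scanner_center [('scene', array([ 0.5246, -0.4179])), ('side', array([ 0.5119, -0.4091]))] [ 0.5185 -0.4224  0.0073]
stripe
scene len 0.024 yaw 0.728 [0.505 0.173] [0.522 0.189]
side len 0.0239 yaw 0.62 [0.502 0.172] [0.521 0.185]
jar top edges? z=.07
scene len 0.0472 yaw 2.032 [0.529 0.163] [0.508 0.205]
side len 0.0538 yaw -2.619 [0.506 0.203] [0.459 0.176]
side len 0.0512 yaw -2.546 [0.508 0.201] [0.466 0.173]
scene len 0.0461 yaw 2.205 [0.538 0.172] [0.511 0.209]
plate edges z.008
scene len 0.1188 yaw 1.748 [ 0.537 -0.266] [ 0.516 -0.149]
scene len 0.1226 yaw -2.941 [ 0.516 -0.149] [ 0.396 -0.174]
side len 0.117 yaw -2.98 [ 0.506 -0.154] [ 0.39  -0.173]
side len 0.1176 yaw -1.387 [ 0.39  -0.173] [ 0.412 -0.289]
```

The side stripe and body-edge bearings agree: jar near (0.500, 0.172), jar yaw about 0.62, nest near (0.464, -0.221), nest yaw about 0.18. My next step is to hover over the nest for a wrist view.

```bash
python3 -m handwheel '{"gripper":[1,1,1,1,1,1,1,1,1,1,1,1],"travel":[[0.5,0.8,0.16],[0.5,0.8,0.16],[0.5,0.8,0.16],[0.5,0.8,0.16],[0.5,0.8,0.16],[0.5,0.8,0.16],[0.5,0.8,0.16],[0.5,0.8,0.16],[0.5,0.8,0.16],[0.5,0.8,0.16],[0.5,0.8,0.16],[0.5,0.8,0.16]],"spin":[0,0,0,0,0,0,0,0,0,0,0,0]}'
cat > w.py <<'E'
from h import *
import sys
d=snap('wrist',sys.argv[1]); s=arm.get_state()
M=R.from_euler('xyz',s['ee_rot']).as_matrix()
print('t',s['t'],s['eef_pos'].round(4),'toolx',M[:,0].round(3),'jaw yaw',np.arctan2(M[1,2],M[0,2]).round(3),'q',s['q'].round(2),'F',s['force'].round(1),'M',s['moment'].round(2),'w',s['width'].round(4),'cam',np.round(d['eye'],4))
z={'jar_center':.035,'cap_center':.095,'cap_top':.106,'nest_in':.008,'nest_top':.048}
for l in z:
    print(l,[(np.round(r['at']).tolist(),round(r['conf'],2),atz(d,r['at'],z[l])[:2].round(4)) for r in spotter.tip_of('wrist',l)])
import pickle; pickle.dump(d,open('pics/'+sys.argv[1]+'.pkl','wb'))
E
python3 w.py w1
```

```text
t: 3.7
eef_pos: [0.4714, -0.2371, 0.2894]
ee_rot: [-2.054, 1.571, -0.147]
force: [-0.5, -0.5, -0.6]
width: 0.0879Traceback (most recent call last):
  File "w.py", line 5, in <module>
    print('t',s['t'],s['eef_pos'].round(4),'toolx',M[:,0].round(3),'jaw yaw',np.arctan2(M[1,2],M[0,2]).round(3),'q',s['q'].round(2),'F',s['force'].round(1),'M',s['moment'].round(2),'w',s['width'].round(4),'cam',np.round(d['eye'],4))
                                                                                                                                                                                         ^^^^^^^^^^^^^^^^
AttributeError: 'float' object has no attribute 'round'
```

View pics/w1.png

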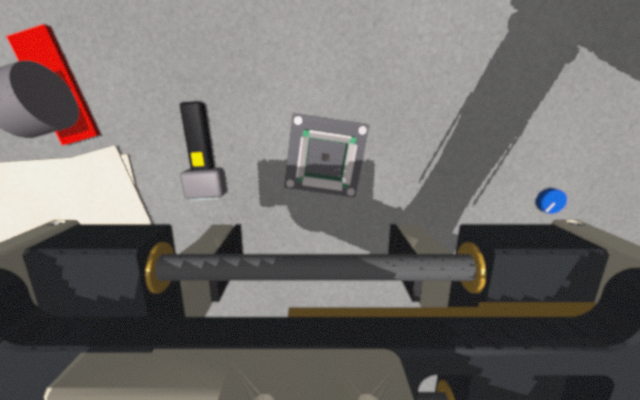

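The nest sits at about (325,155) with all its corners visible. A scanner is at (200,150) and a small blue cap at (551,200).

```bash
sed -i "s/s\['width'\].round(4)/round(float(s['width']),4)/" w.py; python3 w.py w2; python3 -c "
import cv2
a=cv2.imread('pics/w2.png')[95:215,250:410];cv2.imwrite('pics/w2c.png',cv2.resize(a,None,fx=5,fy=5,interpolation=cv2.INTER_CUBIC))"
```

```text
t 3.8 [ 0.4707 -0.2381  0.2891] toolx [-0.  0. -1.] jaw yaw 1.904 q [-0.1   0.07 -0.18  0.   -1.32 -1.14] F [ 0.3  0.2 -0. ] M [0.   0.03 0.  ] w 0.0876 cam [ 0.4001 -0.262   0.4656]
jar_center []
cap_center [([549.0, 198.0], 0.86, array([0.4041, 0.0737]))]
cap_top [([557.0, 202.0], 0.93, array([0.4056, 0.0771]))]
nest_in [([324.0, 159.0], 0.59, array([ 0.467 , -0.2235]))]
nest_top [([330.0, 162.0], 0.8, array([ 0.4635, -0.2162]))]
```

View pics/w2c.png

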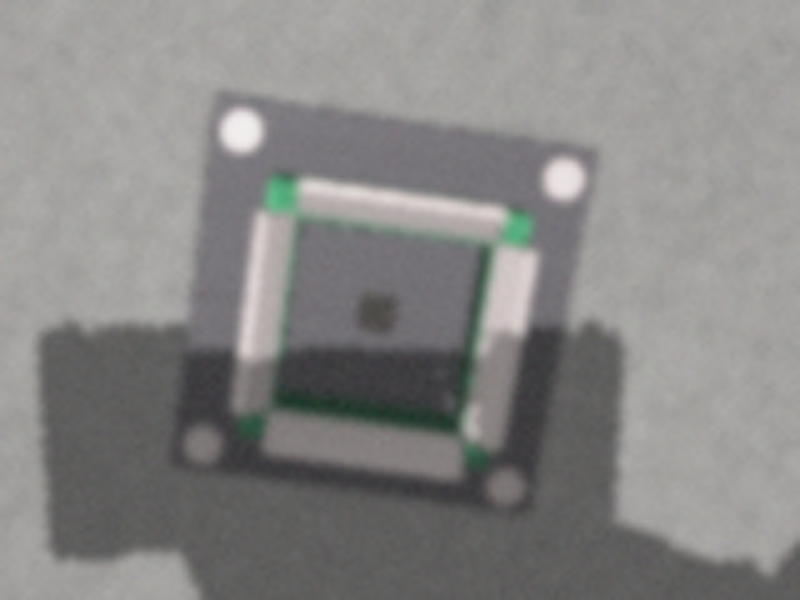

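```bash
cat > nest.py <<'E'
from h import *
import pickle
d=pickle.load(open('pics/w2.pkl','rb'))
p=lambda x,z:atz(d,np.array([250,95])+(np.array(x)+.5)/5-.5,z)[:2]
S=np.array([p(x,.009) for x in [(241,131),(564,180),(505,487),(203,443)]])
C=np.array([p(x,.008) for x in [(220,92),(598,149),(530,514),(175,463)]])
print('mark',p((378,313),.008).round(4),'screws',S.mean(0).round(4),'corners',C.mean(0).round(4))
L=np.array([p(x,.048) for x in [(300,180),(508,208),(538,250),(497,452),(464,478),(263,455),(235,410),(258,210)]])
print('lips',L.mean(0).round(4))
for Q in (S,C):
    for i in range(4):
        v=Q[(i+1)%4]-Q[i];print(np.linalg.norm(v).round(4),(np.mod(np.arctan2(v[1],v[0]),np.pi/2)).round(3))
for i in range(0,8,2):
    v=L[i+1]-L[i];print('lip',np.linalg.norm(v).round(4),(np.mod(np.arctan2(v[1],v[0]),np.pi/2)).round(3))
E
python3 nest.py
# go to jar hover
python3 -m handwheel '{"gripper":[1,1,1,1,1,1,1,1,1,1],"travel":[[-0.02,0.8,0],[-0.02,0.8,0],[-0.02,0.8,0],[-0.02,0.8,0],[-0.02,0.8,0],[-0.02,0.8,0],[-0.02,0.8,0],[-0.02,0.8,0],[-0.02,0.8,0],[-0.02,0.8,0]],"spin":[0,0,0,0,0,0,0,0,0,0]}'
python3 w.py w3; python3 -c "
import cv2
a=cv2.imread('pics/w3.png');cv2.imwrite('pics/w3b.png',a)"
```

```text
mark [ 0.4643 -0.2226] screws [ 0.4647 -0.2224] corners [ 0.4635 -0.222 ]
lips [ 0.4638 -0.2227]
0.1015 0.189
0.1006 0.186
0.1006 0.186
0.1003 0.194
0.1182 0.191
0.1197 0.197
0.1191 0.187
0.1192 0.19
lip 0.06 0.204
lip 0.0611 0.173
lip 0.061 0.217
lip 0.0592 0.206
t: 5.05
eef_pos: [0.4609, 0.163, 0.2889]
ee_rot: [2.002, 1.57, -2.375]
force: [-0.2, -1.1, -0.8]
width: 0.0876
t 5.1 [0.461  0.162  0.2891] toolx [-0. -0. -1.] jaw yaw 1.905 q [ 0.74  0.   -0.25  0.   -1.32 -1.98] F [ 0.5 -1.6  0.1] M [-0.06 -0.05 -0.02] w 0.0876 cam [0.3902 0.1387 0.4654]
jar_center [([311.0, 185.0], 0.64, array([0.4987, 0.1703]))]
cap_center [([362.0, 199.0], 0.9, array([0.4793, 0.2371])), ([321.0, 124.0], 0.88, array([0.4038, 0.1514])), ([310.0, 197.0], 0.65, array([0.4996, 0.1695]))]
cap_top [([323.0, 123.0], 0.87, array([0.4023, 0.1527])), ([310.0, 205.0], 0.64, array([0.5068, 0.1727])), ([363.0, 196.0], 0.57, array([0.472 , 0.2334]))]
nest_in [([66.0, 75.0], 0.7, array([ 0.4654, -0.2259]))]
nest_top [([48.0, 69.0], 0.79, array([ 0.4599, -0.218 ]))]
```

View pics/w3.png

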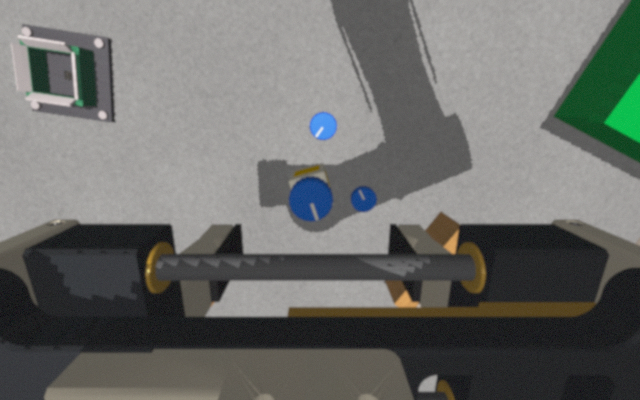

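```bash
python3 -c "
import cv2
a=cv2.imread('pics/w3.png')[155:240,260:380];cv2.imwrite('pics/w3c.png',cv2.resize(a,None,fx=6,fy=6,interpolation=cv2.INTER_CUBIC))"
```

```text
(no output)
```

View pics/w3c.png

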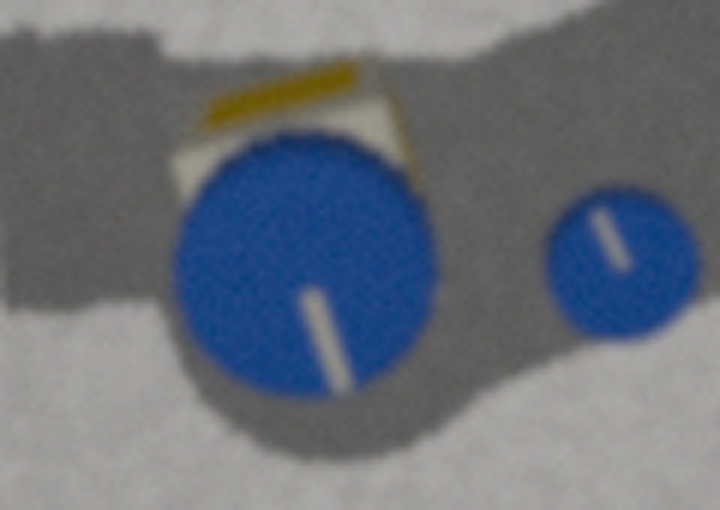

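```bash
cat > jar.py <<'E'
from h import *
import pickle
d=pickle.load(open('pics/w3.pkl','rb'))
p=lambda x,z:atz(d,np.array([260,155])+(np.array(x)+.5)/6-.5,z)[:2]
def l(a,b,z):
    A,B=p(a,z),p(b,z);v=B-A;print(A.round(4),B.round(4),np.linalg.norm(v).round(4),np.arctan2(v[1],v[0]).round(3))
print('center',p((306,266),.106).round(4), 'lr',p((174,266),.106),p((438,266),.106),'bot',p((315,398),.106))
print('stripe');l((312,290),(345,392),.106)
print('edge near');l((172,158),(388,95),.07);print('label edge');l((204,128),(355,88),.0);l((388,95),(418,190),.07)
e1,e2=p((172,158),.07),p((388,95),.07)
v=(e2-e1)/np.linalg.norm(e2-e1);n=np.array([v[1],-v[0]])
print('body center',((e1+e2)/2+n*.027).round(4),((e1+e2)/2-n*.027).round(4))
E
python3 jar.py
```

```text
center [0.4984 0.1701] lr [0.50795623 0.14289298] [0.48889962 0.19729185] bot [0.52694605 0.18206419]
stripe
[0.5032 0.1731] [0.5234 0.1879] 0.025 0.632
edge near
[0.4945 0.1347] [0.4634 0.1777] 0.053 2.197
label edge
[0.5019 0.1397] [0.4775 0.1753] 0.0432 2.171
[0.4634 0.1777] [0.4826 0.1921] 0.0241 0.645
body center [0.5008 0.172 ] [0.4571 0.1403]
```

Nest: (0.4642, -0.2224), yaw 0.19; plate measures 0.119 m and the floor mark agrees. Jar: (0.4995, 0.171), yaw 0.62; cap reads 57.6 mm across and the body edge 53 mm. Next I move over it and down to TCP z 0.098, so the tips stay above the shoulder, then grip.

```bash
python3 -m handwheel '{"gripper":[1,1,1,1,1,1,1,1,1,1],"travel":[[0.077,0.017,0],[0.077,0.017,0],[0.077,0.017,-0.1],[0.077,0.017,-0.2],[0.077,0.017,-0.28],[0.077,0.017,-0.33],[0.077,0.017,-0.36],[0.077,0.017,-0.38],[0.077,0.017,-0.38],[0.077,0.017,-0.38]],"spin":[0,0,0,0,0,0,0,0,0,0]}'
python3 w.py w4
```

```text
t: 6.35
eef_pos: [0.5001, 0.1707, 0.1]
ee_rot: [-1.526, 1.57, 0.379]
force: [0.3, 1.0, 0.5]
width: 0.0877
t 6.4 [0.5003 0.171  0.1003] toolx [ 0.001  0.001 -1.   ] jaw yaw 1.904 q [ 0.7   0.22 -0.46  0.   -0.89 -1.94] F [ 0.2 -0.2  0.4] M [ 0.03 -0.   -0.  ] w 0.0876 cam [0.4291 0.1465 0.2763]
jar_center []
cap_center [([330.0, 92.0], 0.74, array([0.4171, 0.1516])), ([314.0, 224.0], 0.72, array([0.5005, 0.1702])), ([401.0, 216.0], 0.64, array([0.4752, 0.2239]))]
cap_top [([313.0, 234.0], 0.8, array([0.5025, 0.1707])), ([334.0, 88.0], 0.78, array([0.4151, 0.1529])), ([402.0, 220.0], 0.71, array([0.475 , 0.2204]))]
nest_in []
nest_top []
```

View pics/w4.png

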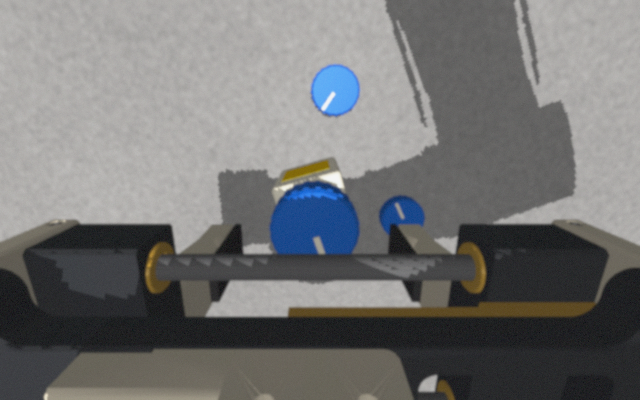

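The cap at (314,225) is centred between the open fingers (columns 242 to 390), and the two small caps are well clear below. Closing at 45 N.

```bash
python3 -m handwheel '{"gripper":[-1,-1,-1,-1,-1,-1,-1,-1],"travel":[[0,0,-0.003],[0,0,-0.003],[0,0,-0.003],[0,0,-0.003],[0,0,-0.003],[0,0,-0.003],[0,0,-0.003],[0,0,-0.003]],"spin":[0,0,0,0,0,0,0,0]}' 45
python3 - <<'E'
from h import *
s=arm.get_state();print(s['width'],s['force'],s['moment'],s['eef_pos'])
E
python3 -m handwheel '{"gripper":[-1,-1,-1,-1,-1,-1],"travel":[[0,0,0.04],[0,0,0.1],[0,0,0.2],[0,0,0.26],[0,0,0.26],[0,0,0.26]],"spin":[0,0,0,0,0,0]}'
python3 w.py w5; python3 -c "
from h import *
snap('side','s5')"
```

```text
t: 7.45
eef_pos: [0.4996, 0.1708, 0.0977]
ee_rot: [1.227, 1.571, 3.132]
force: [-0.0, -1.6, -0.4]
width: 0.029
0.028977842218955045 [-0.0324366  -1.55640072 -0.3648469 ] [0.04773801 0.02459503 0.00097422] [0.4995869  0.17075981 0.09774331]
t: 8.05
eef_pos: [0.4997, 0.171, 0.2284]
ee_rot: [-1.016, 1.569, 0.888]
force: [0.2, -0.5, -0.6]
width: 0.0003
t 8.1 [0.4992 0.1707 0.2273] toolx [-0.001  0.    -1.   ] jaw yaw 1.904 q [ 0.7   0.1  -0.28 -0.   -1.19 -1.94] F [ 0.2  0.5 -0. ] M [-0.01 -0.02  0.04] w 0.0008 cam [0.4286 0.1465 0.4047]
jar_center []
cap_center [([372.0, 186.0], 0.74, array([0.4858, 0.2338])), ([327.0, 97.0], 0.71, array([0.4132, 0.1544])), ([313.0, 181.0], 0.65, array([0.5018, 0.1698]))]
cap_top [([375.0, 186.0], 0.7, array([0.4828, 0.2338])), ([313.0, 186.0], 0.69, array([0.5049, 0.1709])), ([327.0, 96.0], 0.63, array([0.4132, 0.1541]))]
nest_in [([22.0, 37.0], 0.83, array([ 0.4666, -0.225 ]))]
nest_top []
```

View pics/w5.png

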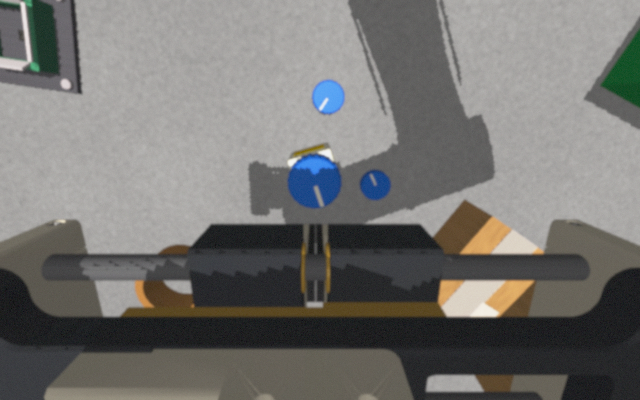

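View pics/s5.png

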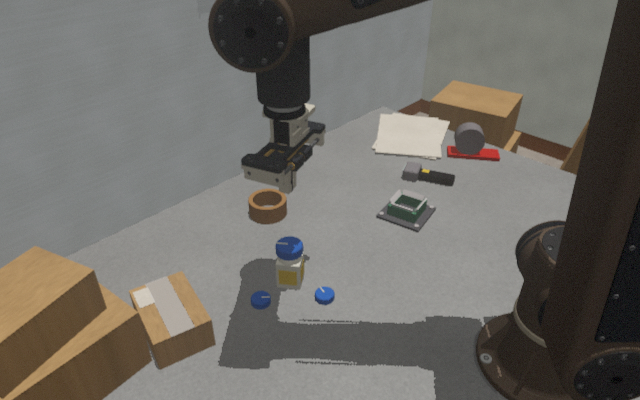

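```bash
python3 - <<'E'
from h import *
import pickle
s=arm.get_state();t=s['eef_pos']
for n in ['wrist','side','scene']:
    d=snap(n,'x_'+n)
    print(n,d['eye'],d['attitude'],'tcp',proj(d,t).round(),'tip',proj(d,t-[0,0,.019]).round(),'captop',proj(d,[.4995,.171,.106]).round())
d=pickle.load(open('pics/w4.pkl','rb'));print(d['attitude'])
E
```

```text
wrist [0.4286764  0.14652391 0.4034644 ] [2.86320274e+00 4.96607737e-04 1.90559048e+00] tcp [315. 227.] tip [315. 217.] captop [315. 183.]
side [-0.11667404  0.73191672  0.78259833] [-2.17260885 -0.0090334  -2.39070632] tcp [287. 197.] tip [287. 204.] captop [289. 244.]
scene [1.34825504 0.2369319  0.90107806] [-2.36752617 -0.00501436  1.86468566] tcp [390. 142.] tip [389. 148.] captop [385. 177.]
[ 2.86085312e+00 -8.31553560e-05  1.90530826e+00]
```

View pics/x_scene.png

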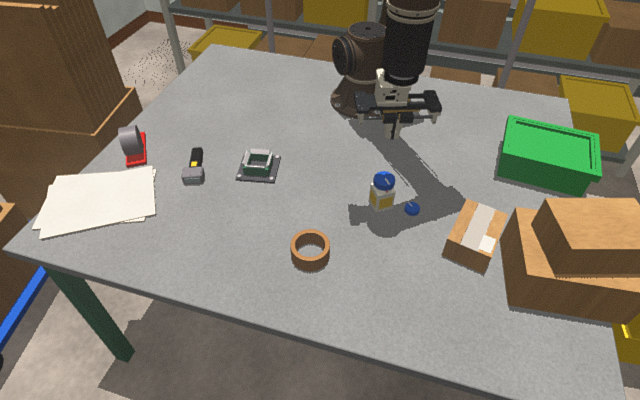

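```bash
python3 - <<'E'
from h import *
a=cv2.imread('pics/x_scene.png')[75:215,330:450];b=cv2.imread('pics/x_side.png')[120:300,230:340];c=cv2.imread('pics/x_wrist.png')[150:320,250:380]
f=lambda x,k:cv2.resize(x,None,fx=k,fy=k,interpolation=cv2.INTER_CUBIC)
cv2.imwrite('pics/xs.png',f(a,4));cv2.imwrite('pics/xd.png',f(b,3));cv2.imwrite('pics/xw.png',f(c,3))
E
```

```text
(no output)
```

View pics/xs.png

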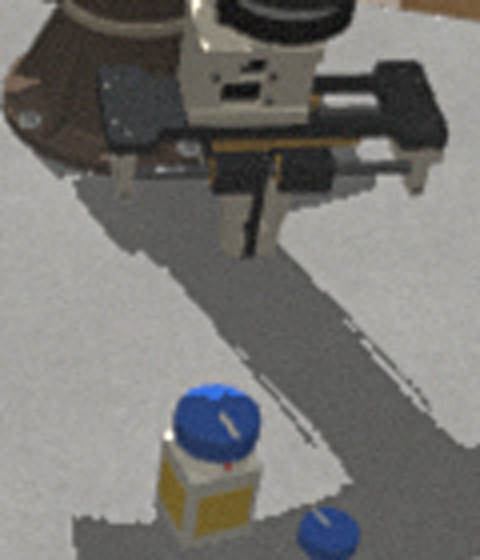

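View pics/xd.png

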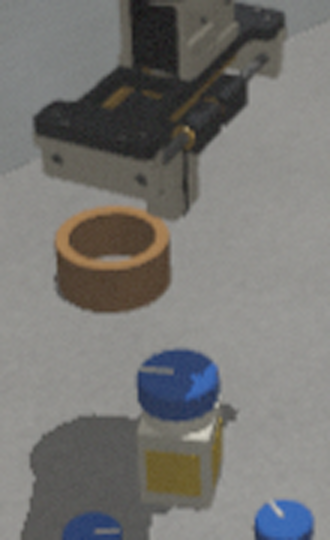

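View pics/xw.png

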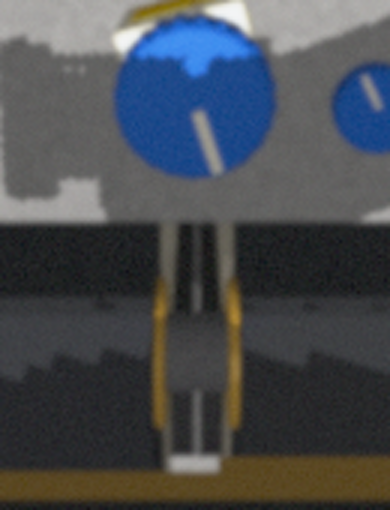

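```bash
python3 - <<'E'
from h import *
d={n:viewer.grab_frame(n) for n in ['scene','side']}
print(tri([ray(d['scene'],(391.8,138.8)),ray(d['side'],(289.3,191))]))
print(arm.get_state()['eef_pos'],arm.nose_length, [a for a in dir(arm) if a[0]!='_'])
# jar cap top centre: scene, side observed ellipse centers
print(tri([ray(d['scene'],(384.2,176)),ray(d['side'],(289,243.5))]))
for z in (.0,.106):print(proj(d['scene'],[.4995,.171,z]),proj(d['side'],[.4995,.171,z]))
E
```

```text
[0.49609017 0.17059047 0.23916939]
[0.49963002 0.17074886 0.22760074] 0.019 ['Unreachable', 'get_state', 'job_done', 'nose_length']
[0.49788259 0.17016607 0.10822475]
[380.25023164 203.71953102] [289.93990706 280.65730272]
[384.50464782 177.24263702] [288.51758153 243.95513099]
```

The grip closed on air. Triangulated in the side and scene views, the fingertips are at z = 0.239 while the state reports TCP z = 0.228. They should be 19 mm below the TCP but are 11 mm above it, so the true grasp point is about 30 mm above the reported TCP. The jar has not moved. I will open, go down to reported z 0.072 (tips at about 0.083), and check with a picture before closing.

```bash
python3 -m handwheel '{"gripper":[1,1,1,1,1,1,1,1,1,1,1,1,1,1,1,1],"travel":[[0,0,0],[0,0,0],[0,0,0],[0,0,0],[0,0,0],[0,0,-0.05],[0,0,-0.1],[0,0,-0.13],[0,0,-0.15],[0,0,-0.15],[0,0,-0.15],[0,0,-0.15],[0,0,-0.2],[0,0,-0.25],[0,0,-0.25],[0,0,-0.25]],"spin":[0,0,0,0,0,0,0,0,0,0,0,0,0,0,0,0]}'
python3 w.py w6
python3 - <<'E'
from h import *
for n,(y0,y1,x0,x1) in {'scene':(90,230,320,460),'side':(160,300,220,360)}.items():
    d=viewer.grab_frame(n); cv2.imwrite(f'pics/{n}6.png',cv2.resize(d['pixels'][y0:y1,x0:x1],None,fx=4,fy=4,interpolation=cv2.INTER_CUBIC))
E
```

```text
t: 10.25
eef_pos: [0.5001, 0.1709, 0.1036]
ee_rot: [-2.434, 1.57, -0.529]
force: [0.5, -0.2, -0.6]
width: 0.0876
t 10.3 [0.5005 0.1712 0.1042] toolx [ 0.002  0.001 -1.   ] jaw yaw 1.905 q [ 0.7   0.21 -0.45  0.   -0.9  -1.94] F [0.3 0.6 1.3] M [-0.   -0.01  0.03] w 0.0877 cam [0.4291 0.1467 0.28  ]
jar_center []
cap_center [([314.0, 225.0], 0.81, array([0.502 , 0.1712])), ([400.0, 217.0], 0.67, array([0.4773, 0.225 ])), ([331.0, 91.0], 0.57, array([0.4157, 0.1524]))]
cap_top [([334.0, 90.0], 0.94, array([0.4156, 0.1536])), ([312.0, 232.0], 0.86, array([0.5032, 0.1705])), ([400.0, 219.0], 0.86, array([0.4754, 0.2206]))]
nest_in []
nest_top [([316.0, 233.0], 0.5, array([0.5272, 0.1812]))]
```

View pics/scene6.png

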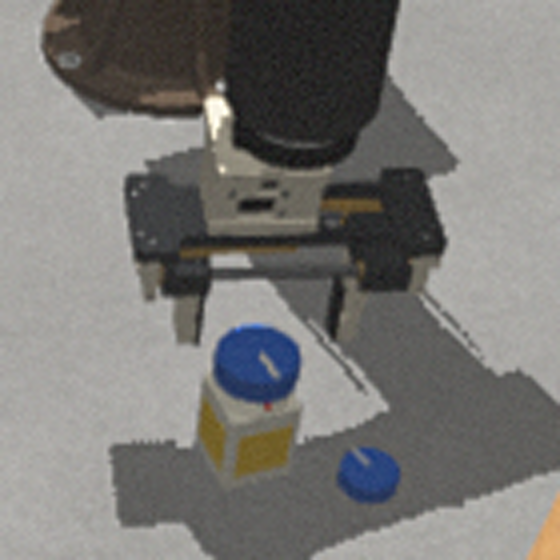

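View pics/side6.png

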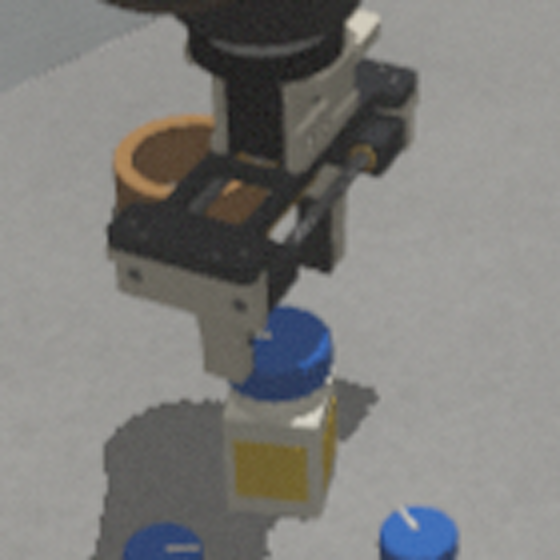

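```bash
python3 - <<'E'
from h import *
d={n:viewer.grab_frame(n) for n in ['scene','side']}
g=lambda n,p:ray(d[n],np.array({'scene':(320,90),'side':(220,160)}[n])+np.array(p)/4)
a=tri([g('scene',(345,338)),g('side',(230,376))]);b=tri([g('scene',(187,340)),g('side',(322,266))])
print(a,b,(a+b)/2,b-a,arm.get_state()['eef_pos'])
E
```

```text
[0.48156412 0.22283408 0.11780768] [0.51441328 0.12253161 0.11652557] [0.4979887  0.17268284 0.11716662] [ 0.03284916 -0.10030247 -0.00128211] [0.49968097 0.17081653 0.10300308]
```

The fingertips measure z 0.117 at reported 0.103 (offset +0.013) and straddle the jar axis laterally. Going 33 mm further down puts the tips at about 0.082.

```bash
python3 -m handwheel '{"gripper":[1,1,1,1],"travel":[[0,0,-0.03],[0,0,-0.055],[0,0,-0.066],[0,0,-0.066]],"spin":[0,0,0,0]}'
python3 - <<'E'
from h import *
for n,(y0,y1,x0,x1) in {'scene':(90,230,320,460),'side':(160,300,220,360)}.items():
    d=viewer.grab_frame(n); cv2.imwrite(f'pics/{n}7.png',cv2.resize(d['pixels'][y0:y1,x0:x1],None,fx=4,fy=4,interpolation=cv2.INTER_CUBIC))
s=arm.get_state();print(s['force'],s['eef_pos'])
E
```

```text
t: 11.15
eef_pos: [0.499, 0.1703, 0.0687]
ee_rot: [1.912, 1.569, -2.467]
force: [-0.5, 0.0, 0.0]
width: 0.0874
[ 0.6356112   0.76920051 -0.4456342 ] [0.49977166 0.17078966 0.06981205]
```

View pics/scene7.png

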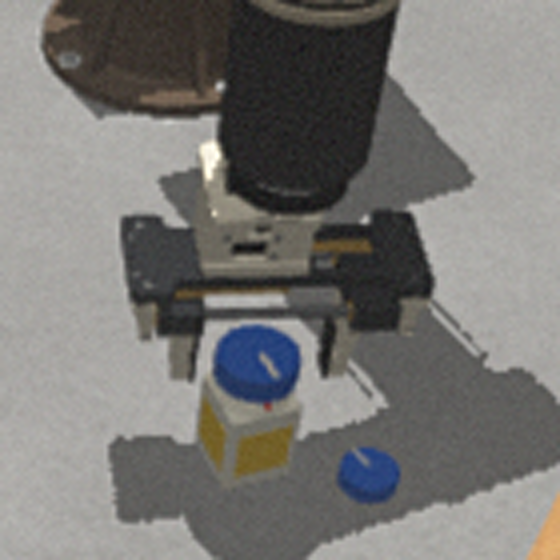

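View pics/side7.png

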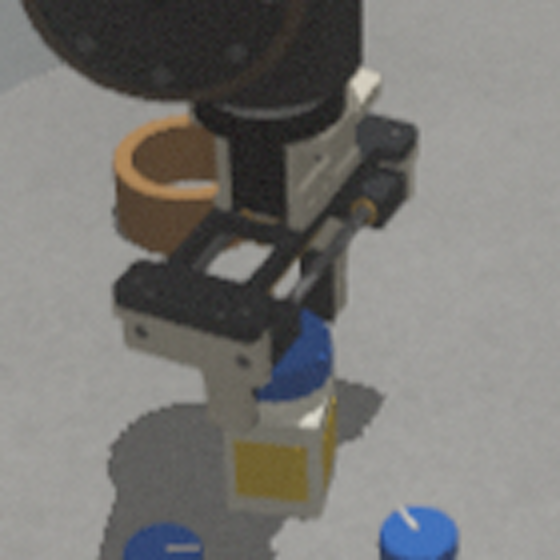

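The fingers straddle the cap, with tips at the cap's lower edge and above the shoulder. I'll close on it now.

```bash
python3 -m handwheel '{"gripper":[-1,-1,-1,-1,-1,-1,-1],"travel":[[0,0,0],[0,0,0],[0,0,0],[0,0,0],[0,0,0],[0,0,0],[0,0,0]],"spin":[0,0,0,0,0,0,0]}' 45
```

```text
t: 11.95
eef_pos: [0.4998, 0.1706, 0.07]
ee_rot: [-2.531, 1.571, -0.627]
force: [-0.2, -2.1, 2.0]
width: 0.0575
```

```bash
python3 -m handwheel '{"gripper":[-1,-1,-1,-1,-1,-1,-1,-1],"travel":[[0,0,0.02],[0,0,0.06],[0,0,0.12],[0,0,0.18],[0,0,0.22],[0,0,0.24],[0,0,0.24],[0,0,0.24]],"spin":[0,0,0,0,0,0,0,0]}'
python3 w.py w8
python3 - <<'E'
from h import *
snap('side','side8')
E
```

```text
t: 12.75
eef_pos: [0.4988, 0.1705, 0.1886]
ee_rot: [1.479, 1.569, -2.9]
force: [0.1, -0.2, -4.1]
width: 0.0574
t 12.8 [0.4987 0.1704 0.1883] toolx [-0.002 -0.001 -1.   ] jaw yaw 1.904 q [ 0.7   0.13 -0.34 -0.   -1.1  -1.94] F [ 0.2  0.3 -4.7] M [-0.03  0.05 -0.01] w 0.0575 cam [0.4282 0.1464 0.3652]
jar_center []
cap_center [([314.0, 248.0], 0.81, array([0.5578, 0.1906])), ([327.0, 94.0], 0.73, array([0.4115, 0.1519])), ([380.0, 194.0], 0.66, array([0.4824, 0.2328]))]
cap_top [([314.0, 259.0], 0.92, array([0.565 , 0.1927])), ([330.0, 98.0], 0.87, array([0.415 , 0.1557])), ([380.0, 194.0], 0.67, array([0.48  , 0.2285]))]
nest_in []
nest_top []
```

View pics/w8.png

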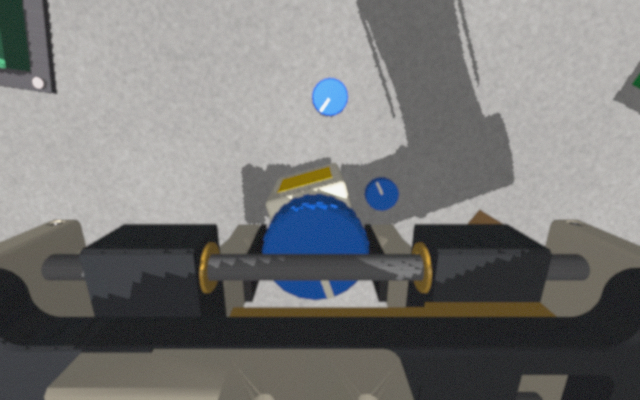

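View pics/side8.png

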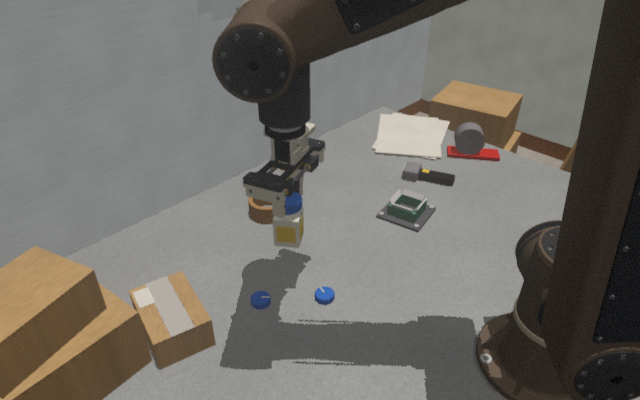

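Lifted: force -4.5 N (about 0.46 kg), width 57.5 mm, and the side view shows the jar hanging upright. I'll take it over the nest and turn it -0.43 rad.

```bash
python3 -m handwheel '{"gripper":[-1,-1,-1,-1,-1,-1,-1,-1,-1,-1,-1,-1,-1,-1,-1,-1],"travel":[[-0.002,-0.02,0],[-0.006,-0.06,0],[-0.011,-0.12,0],[-0.017,-0.19,0],[-0.024,-0.26,0],[-0.03,-0.34,0],[-0.037,-0.42,0],[-0.045,-0.5,0],[-0.052,-0.58,0],[-0.058,-0.65,0],[-0.064,-0.71,0],[-0.068,-0.75,0],[-0.07,-0.775,0],[-0.071,-0.787,0],[-0.071,-0.787,0],[-0.071,-0.787,0]],"spin":[0,-0.03,-0.07,-0.12,-0.17,-0.22,-0.27,-0.32,-0.37,-0.42,-0.46,-0.5,-0.53,-0.547,-0.547,-0.547]}'
python3 w.py w9
python3 - <<'E'
from h import *
for n,(y0,y1,x0,x1) in {'scene':(80,220,190,330),'side':(120,260,330,470)}.items():
    d=viewer.grab_frame(n); cv2.imwrite(f'pics/{n}9.png',cv2.resize(d['pixels'][y0:y1,x0:x1],None,fx=4,fy=4,interpolation=cv2.INTER_CUBIC))
E
```

```text
t: 14.7
eef_pos: [0.4641, -0.2223, 0.1897]
ee_rot: [-0.238, 1.571, 1.238]
force: [-0.0, 0.1, -3.2]
width: 0.0575
t 14.75 [ 0.4642 -0.2221  0.1898] toolx [ 0.  0. -1.] jaw yaw 1.476 q [-0.06  0.11 -0.37 -0.   -1.1  -1.6 ] F [ 0.6  0.7 -3.2] M [ 0.02 -0.06  0.02] w 0.0578 cam [ 0.3894 -0.2151  0.3662]
jar_center []
cap_center [([312.0, 246.0], 0.91, array([ 0.525 , -0.2309])), ([627.0, 94.0], 0.56, array([0.4029, 0.0643]))]
cap_top [([638.0, 96.0], 0.93, array([0.405 , 0.0626])), ([312.0, 258.0], 0.65, array([ 0.533, -0.232]))]
nest_in [([316.0, 171.0], 0.66, array([ 0.4644, -0.2215]))]
nest_top [([318.0, 180.0], 0.68, array([ 0.4661, -0.219 ]))]
```

View pics/w9.png

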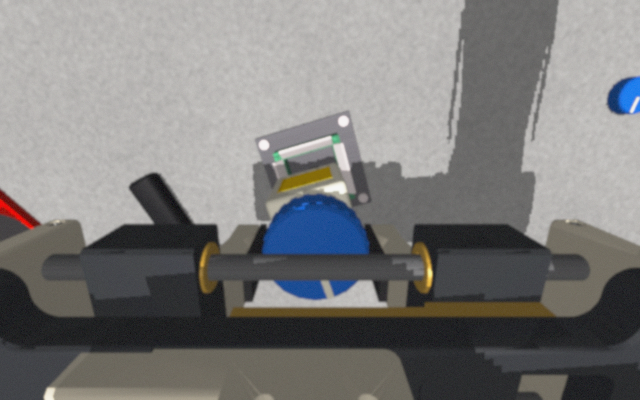

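View pics/scene9.png

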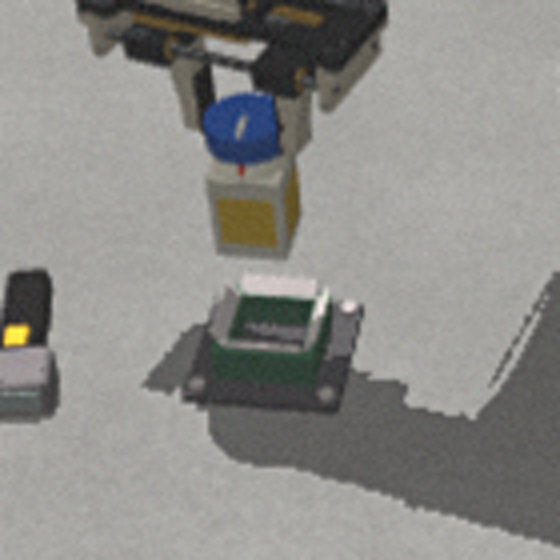

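View pics/side9.png

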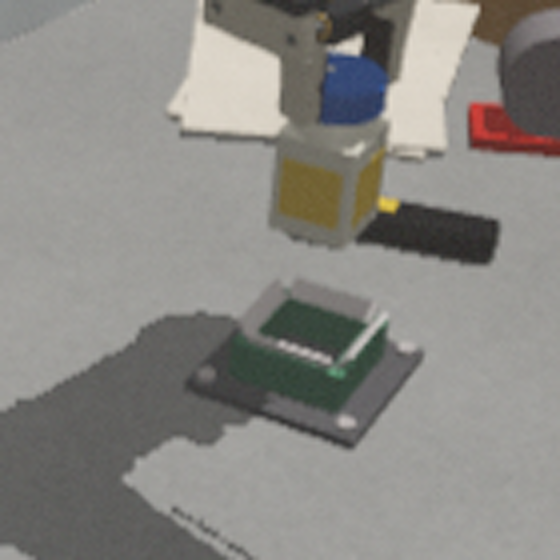

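The jar is hanging over the nest. Next I'll compare yaw and position in a wrist crop.

```bash
python3 -c "
import cv2
a=cv2.imread('pics/w9.png')[100:220,245:385];cv2.imwrite('pics/w9c.png',cv2.resize(a,None,fx=5,fy=5,interpolation=cv2.INTER_CUBIC))"
```

```text
(no output)
```

View pics/w9c.png

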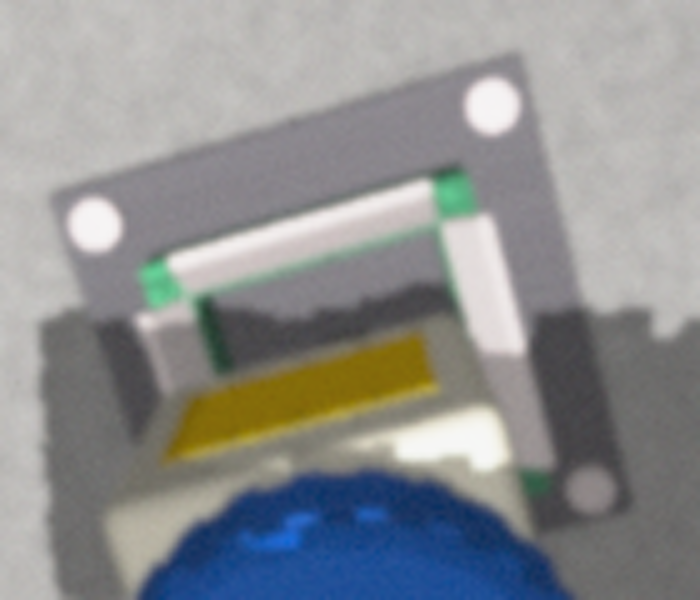

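```bash
cat > c9.py <<'E'
from h import *
import pickle
d=pickle.load(open('pics/w9.pkl','rb'))
p=lambda x,z:atz(d,np.array([245,100])+(np.array(x)+.5)/5-.5,z)[:2]
def l(s,a,b,z):
    A,B=p(a,z),p(b,z);v=B-A;print(s,A.round(4),B.round(4),np.linalg.norm(v).round(4),'yaw+90',np.arctan2(-v[1],-v[0]).round(3)+1.571);return A,B
A,B=l('body top edge',(108,512),(500,405),.190)
l('label top',(163,460),(437,388),.175);l('label bottom',(202,397),(428,333),.135)
C,Dd=l('bottom',(185,386),(452,315),.120)
for q in ((A,B),(C,Dd)):
    v=(q[1]-q[0])/np.linalg.norm(q[1]-q[0]);n=np.array([v[1],-v[0]]); print('centre',((q[0]+q[1])/2+n*.027).round(4),((q[0]+q[1])/2-n*.027).round(4))
l('screws',(95,224),(493,106),.009);l('plate',(52,192),(520,55),.008);l('lip',(172,253),(430,182),.048)
S=l('screwR',(493,106),(591,490),.009); 
print('nest centre via screws diag',((p((95,224),.009)+p((591,490),.009))/2).round(4))
E
python3 c9.py
```

```text
body top edge [ 0.4435 -0.2518] [ 0.4342 -0.2006] 0.0521 yaw+90 0.18199999999999994
label top [ 0.4414 -0.2463] [ 0.4348 -0.2078] 0.0391 yaw+90 0.16999999999999993
label bottom [ 0.4421 -0.245 ] [ 0.435 -0.207] 0.0387 yaw+90 0.18700000000000006
bottom [ 0.4433 -0.2497] [ 0.4351 -0.2021] 0.0483 yaw+90 0.16999999999999993
centre [ 0.4654 -0.2214] [ 0.4123 -0.2311]
centre [ 0.4658 -0.2213] [ 0.4126 -0.2304]
screws [ 0.4248 -0.2823] [ 0.4058 -0.1825] 0.1015 yaw+90 0.18799999999999994
plate [ 0.4162 -0.2919] [ 0.3946 -0.1752] 0.1186 yaw+90 0.18300000000000005
lip [ 0.4289 -0.2589] [ 0.4188 -0.2009] 0.0589 yaw+90 0.17199999999999993
screwR [ 0.4058 -0.1825] [ 0.5051 -0.1637] 0.101 yaw+90 -1.3830000000000002
nest centre via screws diag [ 0.465 -0.223]
```

Jar centre measures (0.4656, -0.2213) against nest (0.465, -0.223), and the yaws agree within 0.015 rad. I'll shift -1 mm in y and lower slowly to a few mm above the floor.

```bash
python3 -m handwheel '{"gripper":[-1,-1,-1,-1,-1,-1,-1,-1,-1,-1,-1,-1,-1],"travel":[[0,-0.002,-0.02],[0,-0.002,-0.06],[0,-0.002,-0.1],[0,-0.002,-0.12],[0,-0.002,-0.135],[0,-0.002,-0.15],[0,-0.002,-0.165],[0,-0.002,-0.18],[0,-0.002,-0.195],[0,-0.002,-0.205],[0,-0.002,-0.21],[0,-0.002,-0.21],[0,-0.002,-0.21]],"spin":[0,0,0,0,0,0,0,0,0,0,0,0,0]}'
python3 w.py w10
python3 - <<'E'
from h import *
for n,(y0,y1,x0,x1) in {'scene':(80,220,190,330),'side':(120,260,330,470)}.items():
    d=viewer.grab_frame(n); cv2.imwrite(f'pics/{n}10.png',cv2.resize(d['pixels'][y0:y1,x0:x1],None,fx=4,fy=4,interpolation=cv2.INTER_CUBIC))
E
```

```text
t: 16.4
eef_pos: [0.4644, -0.2238, 0.085]
ee_rot: [-1.849, 1.57, -0.374]
force: [0.4, -0.6, -4.5]
width: 0.0577
t 16.45 [ 0.4644 -0.2238  0.0851] toolx [ 0.001 -0.    -1.   ] jaw yaw 1.475 q [-0.07  0.22 -0.5   0.   -0.85 -1.6 ] F [-0.4 -0.2 -4. ] M [-0.05 -0.05 -0.01] w 0.0575 cam [ 0.3896 -0.2165  0.2614]
jar_center []
cap_center []
cap_top [([312.0, 257.0], 0.66, array([ 0.4745, -0.2262]))]
nest_in []
nest_top []
```

View pics/scene10.png

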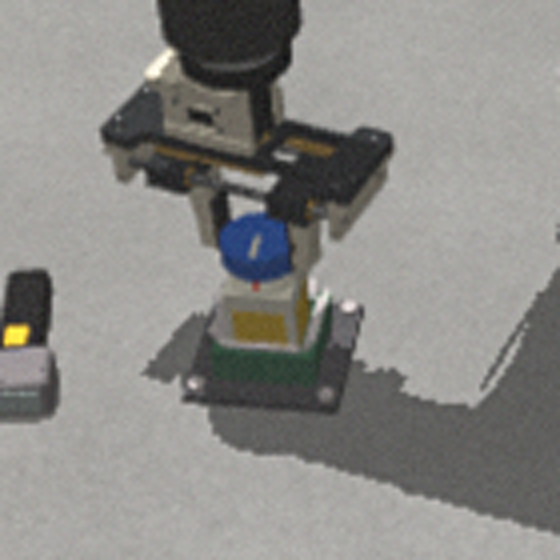

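View pics/side10.png

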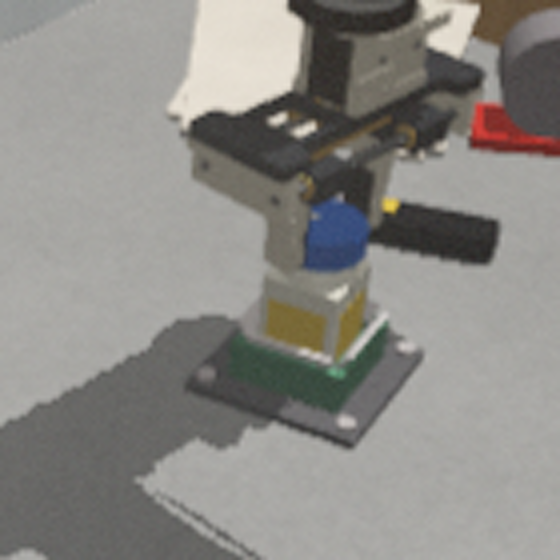

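The jar has entered the nest freely (the force is still only its weight). Next come the last millimetres until the floor takes the load.

```bash
python3 -m handwheel '{"gripper":[-1,-1,-1,-1,-1],"travel":[[0,0,-0.005],[0,0,-0.01],[0,0,-0.013],[0,0,-0.015],[0,0,-0.015]],"spin":[0,0,0,0,0]}'
```

```text
t: 17.3
eef_pos: [0.4644, -0.224, 0.0779]
ee_rot: [-2.234, 1.57, -0.758]
force: [-3.2, -0.2, 3.6]
width: 0.0575
```

Floor contact: pushing 3.6 N at z 0.0779 (0.0775 expected). I'll check tightness and seating, then turn in halves, raising about 1 mm to follow the thread.

```bash
python3 -m handwheel '{"gripper":[-1,-1,-1,-1],"travel":[[0,0,-0.001],[0,0,-0.001],[0,0,-0.001],[0,0,-0.001]],"spin":[0,0,0,0]}' 50
python3 -m handwheel '{"gripper":[-1,-1,-1,-1,-1,-1],"travel":[[0,0,0],[0,0,0],[0,0,0.001],[0,0,0.001],[0,0,0.001],[0,0,0.001]],"spin":[0.1,0.2,0.3,0.4,0.5,0.5]}'
python3 w.py w11
```

```text
t: 17.7
eef_pos: [0.4646, -0.2241, 0.0779]
ee_rot: [-2.05, 1.57, -0.574]
force: [-2.7, 1.1, 8.6]
width: 0.0576
t: 18.3
eef_pos: [0.4647, -0.2242, 0.0783]
ee_rot: [-2.438, 1.569, -0.567]
force: [-2.9, -0.5, 6.0]
width: 0.0574
t 18.35 [ 0.4647 -0.2242  0.0783] toolx [ 0.001 -0.001 -1.   ] jaw yaw 1.869 q [-0.07  0.23 -0.51  0.   -0.83 -1.21] F [-3.1 -0.7  6.5] M [0.07 0.99 0.12] w 0.0572 cam [ 0.3928 -0.2459  0.2546]
jar_center []
cap_center [([314.0, 247.0], 0.77, array([ 0.4703, -0.2227]))]
cap_top [([312.0, 258.0], 0.66, array([ 0.4724, -0.223 ])), ([316.0, 244.0], 0.46, array([ 0.4628, -0.2236]))]
nest_in []
nest_top []
```

View pics/w11.png

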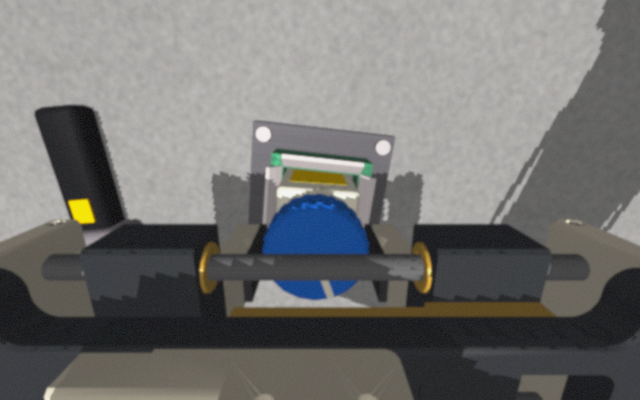

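The cap turned with the fingers with no slip: the stripe is still at (325,287), and the jar stays square in the nest. I continue to 0.785 rad.

```bash
python3 -m handwheel '{"gripper":[-1,-1,-1,-1,-1,-1],"travel":[[0,0,0],[0,0,0],[0,0,0.001],[0,0,0.001],[0,0,0.001],[0,0,0.001]],"spin":[0.1,0.2,0.3,0.4,0.5,0.5]}'
python3 -c "
from h import *
s=arm.get_state();print(s['force'],s['moment'],s['q'])"
python3 -m handwheel '{"gripper":[-1,-1,-1,-1],"travel":[[0,0,0],[0,0,0],[0,0,0],[0,0,0]],"spin":[0.06,0.12,0.18,0.18]}'
python3 w.py w12
```

```text
t: 19.2
eef_pos: [0.4654, -0.2245, 0.0795]
ee_rot: [-2.817, 1.568, -0.553]
force: [-3.3, -1.0, 11.6]
width: 0.0572
[-3.25034137 -0.99582432 11.57256756] [-0.31613845  1.25758451  0.14347447] [-0.06804213  0.22486842 -0.50939798  0.00184699 -0.8339352  -0.8107376 ]
t: 19.6
eef_pos: [0.4656, -0.2244, 0.0796]
ee_rot: [-2.862, 1.567, -0.458]
force: [-1.9, -0.5, 11.6]
width: 0.0573
t 19.65 [ 0.4656 -0.2245  0.0796] toolx [ 0.003 -0.002 -1.   ] jaw yaw 2.403 q [-0.07  0.22 -0.51  0.   -0.83 -0.67] F [-1.8 -0.5 11. ] M [-0.15  0.98 -0.02] w 0.0575 cam [ 0.4144 -0.2791  0.2559]
jar_center []
cap_center [([315.0, 246.0], 0.82, array([ 0.4692, -0.2195]))]
cap_top [([315.0, 257.0], 0.97, array([ 0.4702, -0.2182]))]
nest_in []
nest_top []
```

View pics/w12.png

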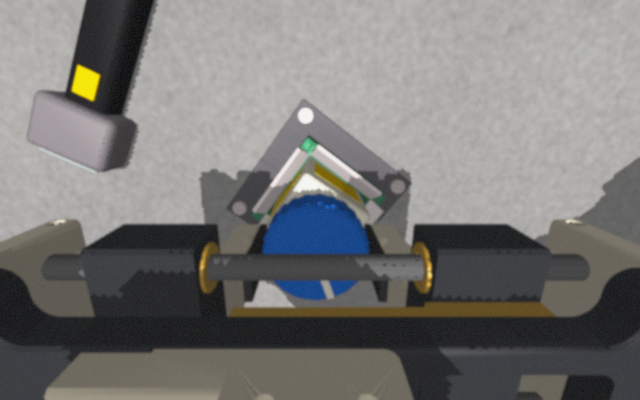

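Turned 0.93 rad in all. Mz fell from 0.14 to about 0 with the stripe unmoved in the fingers, so the threads have let go. Now a small straight-up lift and a check.

```bash
python3 -m handwheel '{"gripper":[-1,-1,-1,-1,-1,-1],"travel":[[0,0,0],[0,0,0.002],[0,0,0.005],[0,0,0.01],[0,0,0.014],[0,0,0.014]],"spin":[0.05,0.05,0.05,0.05,0.05,0.05]}'
python3 - <<'E'
from h import *
s=arm.get_state();print(s['force'],s['moment'])
for n,(y0,y1,x0,x1) in {'scene':(80,220,190,330),'side':(120,260,330,470)}.items():
    d=viewer.grab_frame(n); cv2.imwrite(f'pics/{n}13.png',cv2.resize(d['pixels'][y0:y1,x0:x1],None,fx=4,fy=4,interpolation=cv2.INTER_CUBIC))
E
```

```text
t: 20.5
eef_pos: [0.4644, -0.2238, 0.085]
ee_rot: [-2.789, 1.57, -0.348]
force: [-0.1, -1.4, 0.8]
width: 0.0573
[-0.06072401 -1.39896053  0.82953668] [-0.43502769 -0.06110491 -0.01324081]
```

View pics/scene13.png

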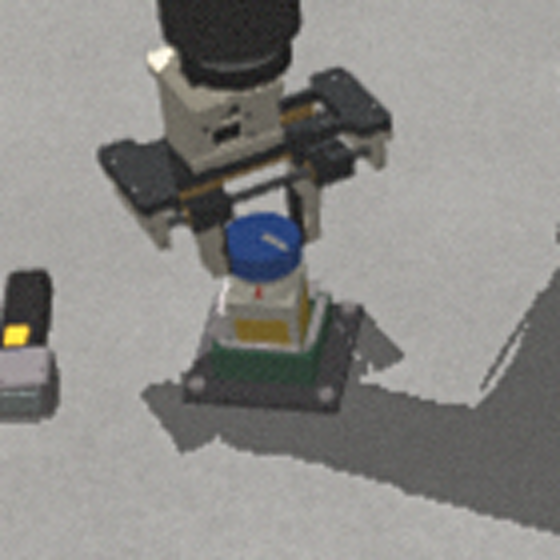

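View pics/side13.png

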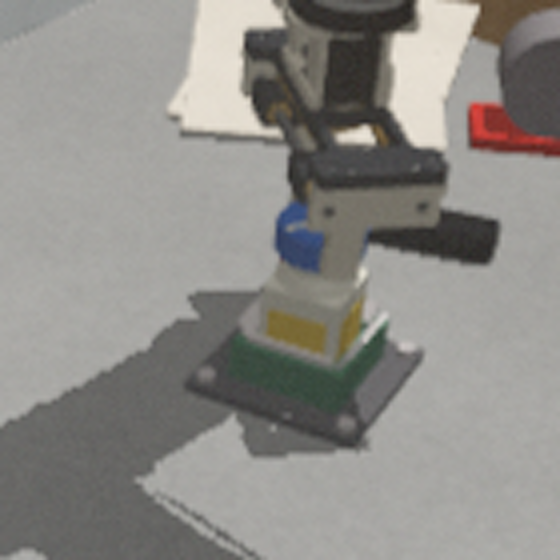

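The force is 0.8 N, not the jar's -4.5 N weight, and the jar stays down, so the cap is free. Raising 30 mm to the final height.

```bash
python3 -m handwheel '{"gripper":[-1,-1,-1,-1,-1,-1,-1,-1],"travel":[[0,0,0.01],[0,0,0.025],[0,0,0.04],[0,0,0.054],[0,0,0.06],[0,0,0.06],[0,0,0.06],[0,0,0.06]],"spin":[0,0,0,0,0,0,0,0]}'
python3 - <<'E'
from h import *
s=arm.get_state();print(s['force'],s['moment'],s['width'],s['qd'].round(3))
for n,(y0,y1,x0,x1) in {'scene':(80,220,190,330),'side':(120,260,330,470)}.items():
    d=viewer.grab_frame(n); cv2.imwrite(f'pics/{n}14.png',cv2.resize(d['pixels'][y0:y1,x0:x1],None,fx=4,fy=4,interpolation=cv2.INTER_CUBIC))
    for z,l in((.043,'jar'),(.108,'mouth'),(.139,'cap')): print(n,l,((proj(d,[.4648,-.2228,z])-[x0,y0])*4).round())
E
```

```text
t: 21.4
eef_pos: [0.4639, -0.2237, 0.1145]
ee_rot: [0.462, 1.57, 2.903]
force: [-0.3, 0.2, -0.6]
width: 0.0575
[-0.25187558  0.20180006 -0.60738768] [ 0.0161597   0.06665619 -0.02161647] 0.05747026918618401 [ 0.001  0.001  0.     0.001 -0.002  0.   ]
scene jar [268. 314.]
scene mouth [260. 247.]
scene cap [255. 214.]
side jar [306. 319.]
side mouth [317. 235.]
side cap [322. 194.]
```

View pics/scene14.png

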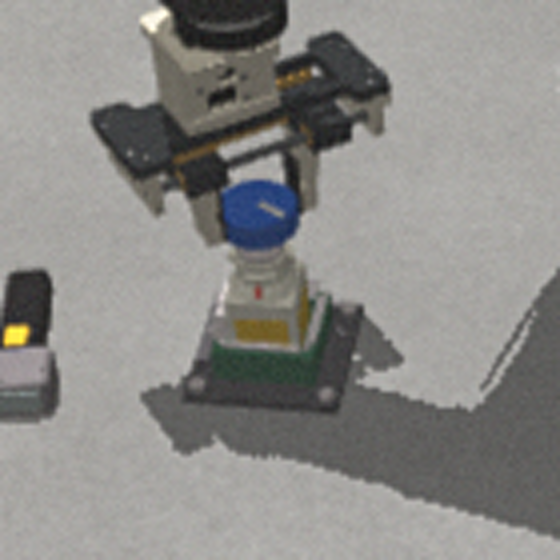

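View pics/side14.png

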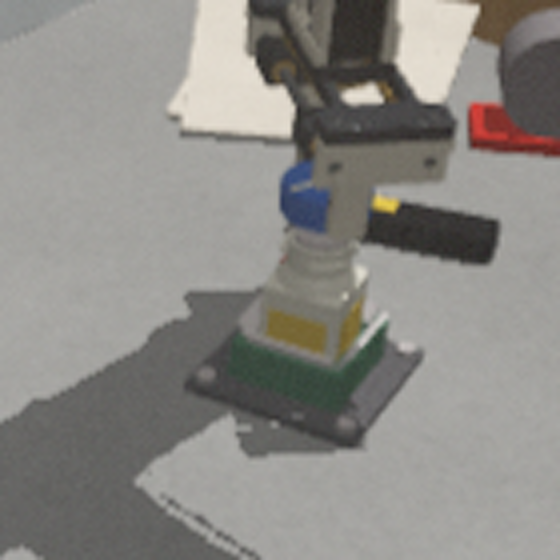

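The bare neck shows under the level cap, which sits at (259,214) where z = 0.139 predicts (255,214). The jar is still down in the nest. The cap centre is about 0.097 m above jar_center, with the lower edge about 2 cm above the mouth. Handing in.

```bash
python3 -c "
from station import arm
print(arm.job_done()); print(arm.get_state()['t'])"
```

```text
the job is handed in; nothing more can be done
None
the job is handed in; nothing more can be done
```

The jar is seated in the square nest, and its cap is unscrewed and held level about 2 cm above the mouth. I handed the job in at about 21.5 s of the 48 s allowed; no verdict was reported.

- **What I did:** I carried the closed jar by its cap into the nest and turned the cap about 0.93 rad anticlockwise. The turning moment then fell from 0.14 Nm to about zero, which I took as the threads letting go. I turned another 0.04 rad as the lift began and raised the cap straight up.
- **Last checks:**
  - The grip opening is 57.5 mm, the arm is at rest, and the tool force is about -0.6 N, roughly the cap's weight alone.
  - Both fixed cameras show the bare neck under a level, centred cap, with the jar still fully down.
  - From the tool heights, the cap centre is about 0.097 m above the jar centre.
  - In these final close crops the scanner had not moved. I did not re-measure the tape roll or the carton.
- **What disagreed:** My first grip closed on air above the cap. The pictures put the fingertips about 30 mm higher than the reported tool position and `arm.nose_length` imply. I corrected for that, and the second grip held. The miss did not disturb the jar.

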